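# Load the exposure box and pull its flap shut with the hook rod

### The arm

A 7-joint arm with a two-finger parallel gripper is mounted at the origin on a cart in front of the work surface, level with it; the furniture and walls round the work are solid. World frame = base frame: x ahead of the robot, y to its left, z up, the work surface at z = 0. Lengths are in m, angles in rad, forces in N, time in s.
With the tool pointing down it reaches from about 0.425 to 0.95 m from the base axis. Payload 4.7 kg.
Tool frame: the origin (TCP) lies midway between the tips of the shut fingers; the grasp point (between the pads) lies grip_depth behind it (grip_depth is the distance from the TCP to the grasp point, in m); z points along the fingers, y is the line along which they close (so a half turn about z gives the same grasp; the last joint's range is limited). The gripper opens to 87 mm and grips with 3 to 60 N. Pads are 19 mm wide; open, the fingers measure 117 mm over their backs; the gripper's body (75 mm by 190 mm) begins 51 mm behind the grasp point.
Start: joints at [1.087, 0.469, -0.049, 1.532, 0.024, 1.141, -0.082], TCP at [0.297, -0.606, 0.223] pointing down, gripper open.
Joint ranges: [-2.59, 2.59], [-0.33, 1.99], [-1.39, 1.29], [0.1, 2.45], [-1.04, 4.18], [0.21, 1.99], [-2.66, 2.66]. Speed limits (rad/s): [2.57, 2.57, 3.14, 3.14, 3.14, 3.14, 3.14].

### API

Orientations are given as a rotation vector (axis times angle).
In Python, from bench import * gives the robot as it stands.
- The arm moves only by the tool servo_tool, never from a script. Its argument "commands" is a list of rows, each an object with "offset": the shift along the tool's x, y, z in m, a list of three; "dr": the turn, a rotation vector about the tool's x, y, z in rad, a list of three. In form: [{"offset": [tx, ty, tz], "dr": [wx, wy, wz]}, ...]. A call has exactly 8 rows; each row shifts and turns the commanded pose from where the row before left it, along the tool's axes as they then stand; what a row does not reach is not made up. A row lasts 1/8 s, in which the tool goes at most 62.5 mm and 10.7 degrees, less where a joint would pass 70% of its speed; a pose out of reach is approached as far as the arm can. A call is refused whole if a number of a shift passes 0.0625 or a number of a turn 0.188, either way. A call with a gripper value outside its range is refused whole. "hand" is the opening, from -1 (shut) to 1 (fully open), set as the call begins (left out, the last holds). The fingers move at their own pace and stop on an object; "grip_force" is the grip in N (left out, the last holds). Time passes only in rows, so rows that do not move let the fingers close, or fill a call up. It gives the time, the measured TCP pose, the force, the opening and the grip force at its end, in the units of the state.
- get_state(): the state, without advancing time (a new reading comes with each control period).
- camera(name): name is "side" or "top"; returns a dict with "pixels" (384x512x3 uint8, blue, green, red), "fx", "fy", "cx", "cy" (pixels), "world_to_cam" (4x4, takes a point from world to camera coordinates). Camera axes: x right, y up, looking along -z (the intrinsics and any distortion apply to the point x, -y, -z); pixel columns grow to the right and rows downward; lengths in m; the calibration is good to about 2 mm. A picture is of the moment at which its call begins. There is no depth.
- hand_in(): hands the job in; it is judged then, once.
The state is a dict: "time_s": time; "qpos": joint angles; "dq": joint speeds; "joint_efforts": joint torques, N m; "position": TCP position; "orientation": TCP orientation; "force": force on the tool from outside, world axes, zero at the start; "wrist_torque": the same for the moment, N m; "grip_width": finger opening in m; "grasp_force": force on a finger pad.
Only numpy, scipy, OpenCV 4.12 (cv2) and the standard library are available. Lean on these libraries where they do the work, as an engineer would, in place of code of your own. Each camera call takes 0.05 s, during which the arm holds its last target. There are 200 camera calls.

### The job

Set the specimen cup from the row of three at the right-hand side of the bench down gently, upright, inside the open exposure box. Then take the hook rod from its cradle, put its hook through the ring eye on the raised flap and swing the flap fully shut with the hook in the eye all the way, never touching the flap with the robot itself. Finally unhook the rod and lay it back in its cradle, in both forks with its grip centred between them; leave the flap shut and the two bottles of the row where they stand.

Things in the scene. Friction and masses are not known exactly. Their poses are not given: they have to be found in the camera images.
- cup_mid (a point): centre, half-way up, of the loose specimen cup: 67 mm tall, screw lid 65 mm across, body up to 58 mm across, tapering a little towards its foot, stands in a row with two culture bottles at the right-hand side of the bench, in any order; 45 g nominal; stands on the bench; z points up
- box_floor (a point): centre of the inner floor (6 mm above the bench) of the exposure box, a grey sheet-metal box fixed to the bench. Outside 130 mm along its x, 166 mm along its y, walls 7 mm thick with their top 95 mm above the bench, open at the top when the flap is raised; inside 116 x 152 mm. The flap's hinge runs along y on the wall at +x; the wall at -x (with a knob) is under the flap's free edge when shut
- flap_hinge (a point): middle of the flap's hinge line, 99 mm above the bench, 65 mm along +x from the box centre; same axes as the box (hinge line along y, shut flap lies towards -x)
- flap (a joint): angle of the box's flap, rad: 0 = fully shut (level, covering the box), pi/2 = upright, starts at 1.8 to 2.15 (leaning back, away from the opening) and stops at 2.25. Flap 130 x 166 x 8 mm, 100 g; a stiff friction hinge (about 0.12 N m) keeps it where it is left, so it does not fall shut and takes about 1 to 1.5 N at the eye to move
- eye (a point): centre of the ring eye on the middle of the flap's free edge, 156 mm from the hinge line, 26 mm beyond the edge. Steel ring, 28 mm inside diameter, 40 mm outside, wire 6 mm; the axis of its hole is its y axis, parallel to the hinge line and level at every flap angle. Its frame turns with the flap: x points from the eye to the hinge
- rod_grip (a point): middle of the grip of the loose hook rod (120 g nominal). Grip: black square bar 18 x 18 mm, 130 mm long, along x. From its +x end a steel rod of 8 mm diameter runs on along x; 160 mm from the middle of the grip it bends square to +y as the hook: a straight prong of 8 mm diameter ending 40 mm from the rod's axis, all in one level plane as it lies. z points up. Starts lying in the cradle, hook and grip at about 41 mm above the bench
- prong (a point): middle of the hook's prong: 160 mm along x and 20 mm along +y from the middle of the grip; axes as the rod; the prong runs along y from the rod's axis to 40 mm
- cradle_seat (a point): where the middle of the rod's grip lies in the cradle: 41 mm above the bench, midway between the two forks. Cradle: fixed to the bench, 130 x 64 mm base 10 mm thick, two grey forks 45 mm either way along its x, each 12 mm thick; fork floors 32 mm above the bench, slots 23 mm wide for 11 mm up, then flaring to about 40 mm at the fork tops, 61 mm above the bench. The free gap between the forks is 78 mm. The rod lies along the cradle's x
- bottle: loose bystander, a culture bottle of the row, 34 mm across, 117 mm tall, origin at the centre of its underside
- bottle_b: loose bystander, the other bottle of the row, same size and origin
- hook_rod: the hook rod as a whole; origin under the middle of the grip, 9 mm below point rod_grip
- cup: the specimen cup as a whole; origin at the centre of its underside
Not all that is in view belongs to the job. There is more than one size of the part that bears cradle_seat; the job needs the middle-sized.

How it is judged:
On the way, in this order (a step that is already met when the one before it is completed fails the run):
1. the cup stands upright inside the box, let go (x of cup_mid in the frame of box_floor between -0.04 and 0.04 m and y of cup_mid in the frame of box_floor between -0.06 and 0.06 m and z of cup_mid in the frame of box_floor below 0.045 m and angle between cup_mid's own z axis and vertical below 0.12 rad and contact force between the fingers and cup below 0.1 N), for 0.2 s.
2. the rod is lifted clear of the cradle while the flap is still open (z of rod_grip in the frame of cradle_seat above 0.04 m and value of joint flap above 1.4 rad), for 0.1 s.
3. the hook's prong is through the eye of the open flap (x of prong in the frame of eye between -0.015 and 0.015 m and z of prong in the frame of eye between -0.015 and 0.015 m and y of prong in the frame of eye between -0.019 and 0.019 m and value of joint flap above 1.3 rad), for 0.1 s.
4. the flap is about half-way shut with the prong in the eye (x of prong in the frame of eye between -0.015 and 0.015 m and z of prong in the frame of eye between -0.015 and 0.015 m and y of prong in the frame of eye between -0.019 and 0.019 m and value of joint flap between 0.5 and 1.1 rad), for 0.1 s.
5. the flap is shut (under 0.06 rad) with the prong still in the eye (x of prong in the frame of eye between -0.015 and 0.015 m and z of prong in the frame of eye between -0.015 and 0.015 m and y of prong in the frame of eye between -0.019 and 0.019 m and value of joint flap below 0.06 rad), for 0.1 s.
At the end, for the whole second after the job is handed in: The flap is shut (under 0.06 rad, 9 mm at the eye), the cup stands upright (within 0.12 rad) on the floor inside the box, and the rod lies at rest in both forks of its cradle: middle of the grip within 25 mm of the seat's middle sideways, within 8 mm in height, rod along the cradle within 0.15 rad (x of cup_mid in the frame of box_floor between -0.04 and 0.04 m and y of cup_mid in the frame of box_floor between -0.06 and 0.06 m and z of cup_mid in the frame of box_floor below 0.045 m and angle between cup_mid's own z axis and vertical below 0.12 rad and value of joint flap below 0.06 rad and horizontal distance between rod_grip and cradle_seat below 0.025 m and z of rod_grip in the frame of cradle_seat between -0.008 and 0.008 m and angle between the x axis of rod_grip and the x axis of cradle_seat, either way round below 0.15 rad and linear speed of each of hook_rod, cup below 0.02 m/s); the robot touches nothing.
It fails at once if the robot itself touches the flap (contact force between any of the fingers, the arm and flap above 1 N).
It fails at once if the cup is dropped (falls free faster than 0.6 m/s) (contact force between the fingers and cup below 0.1 N and linear speed of cup above 0.6 m/s).
It fails at once if a bottle of the row is moved more than 30 mm or tipped (distance of any of bottle, bottle_b from where it was at the start of the episode above 0.03 m or angle between any of bottle, bottle_b's own z axis and vertical above 0.4 rad).
It also fails if it takes over 72 s, if anything falls off the work surface, if the arm or the gripper's body presses on something with over 40 N, if the wrist force passes 120 N, or if a joint passes its speed limit or range.

## Working session

There is one attempt and no reset: what is moved stays moved. The work goes in short steps, Python scripts to look and compute and a tool call to move; the robot and the scene stay as the last step left them, time stands still between calls to the robot, and variables do not carry over. Pictures are saved under pics/ and viewed, at most 10 in all, crops included, and the job is handed in when it is done.

Besides the shell and the picture viewer there is one more tool, called after "Emit:" by a JSON object that holds its "op" and its "data". servo_tool: Moves the arm, as the interface text tells. Its arguments: {"type":"object","properties":{"commands":{"type":"array"},"hand":{"type":"number"},"grip_force":{"type":"number"}},"required":["commands"]}

```bash
ls; mkdir -p pics; python3 - <<'E'
from bench import *
import cv2
s=get_state();print(s)
for n in("top","side"):
    c=camera(n);print(n,c['fx'],c['fy'],c['cx'],c['cy'],c['world_to_cam'],[k for k in c])
    cv2.imwrite(f'pics/{n}0.png',cv2.resize(c['pixels'],(800,600),interpolation=cv2.INTER_CUBIC))
E
```

```text
pics
{'time_s': 0.0, 'qpos': array([ 1.08707319,  0.46946129, -0.04856099,  1.53371305,  0.02413321,
        1.14096265, -0.08231561]), 'dq': array([-0.00102102,  0.00254599,  0.00152987, -0.00063041, -0.00081777,
       -0.00093359,  0.00020272]), 'joint_efforts': array([-3.05567464e-04, -5.07975841e+01, -8.10166472e-02, -2.36157811e+01,
       -6.11951714e-02,  3.80252057e-02,  1.91636186e-04]), 'position': array([ 0.29624871, -0.60584879,  0.22147784]), 'orientation': array([-3.05887715e+00, -7.07869066e-01,  8.69968647e-04]), 'force': array([-0.08251397,  0.05511794,  0.13824252]), 'wrist_torque': array([0.0137791 , 0.00753778, 0.07433483]), 'grasp_force': 0.0, 'grip_width': 0.08693546282324807}
top 428.24217589227794 428.24217589227794 250.63749219000525 198.61844263396094 [[-7.57275957e-04 -9.99947376e-01  1.02309697e-02  7.68424405e-03]
 [ 9.88470412e-01  8.00589180e-04  1.51412034e-01 -4.69021203e-01]
 [-1.51412256e-01  1.02276715e-02  9.88417788e-01 -1.36958897e+00]
 [ 0.00000000e+00  0.00000000e+00  0.00000000e+00  1.00000000e+00]] ['pixels', 'fx', 'fy', 'cx', 'cy', 'world_to_cam']
side 416.70982752799586 416.70982752799586 252.55010527878457 191.78416108038903 [[-0.84331544 -0.53708008  0.01908034  0.39755144]
 [ 0.34832959 -0.51921629  0.78043638 -0.20627441]
 [-0.40925001  0.66480029  0.62494399 -0.95536043]
 [ 0.          0.          0.          1.        ]] ['pixels', 'fx', 'fy', 'cx', 'cy', 'world_to_cam']
```

View pics/top0.png

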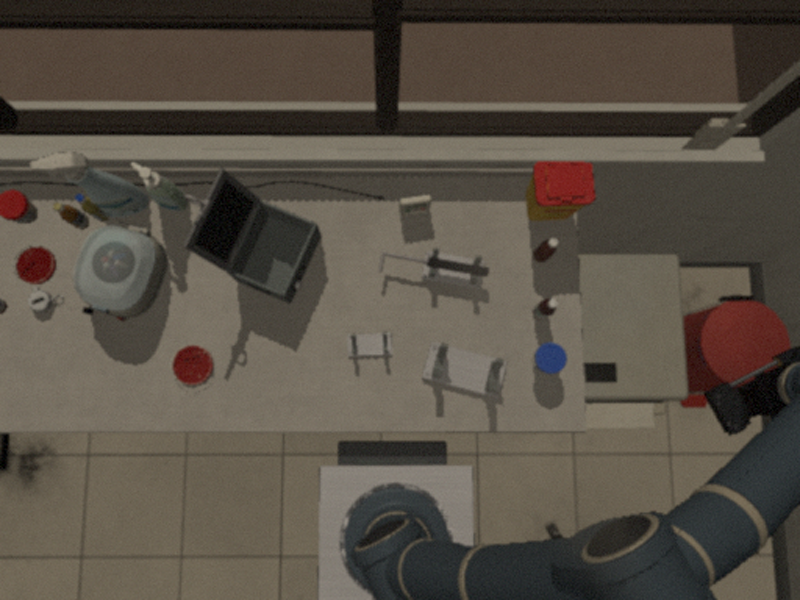

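View pics/side0.png

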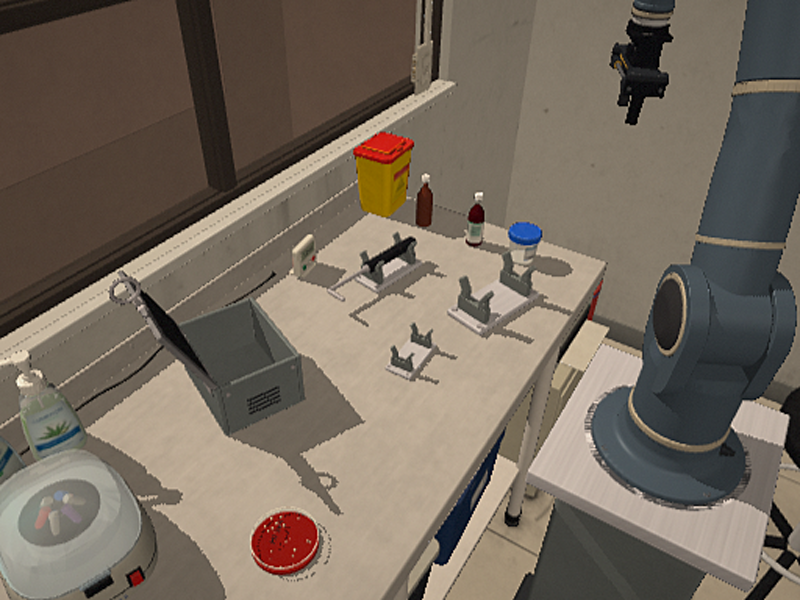

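The top view shows the cup, blue lid (550,358), and the box centre near (275,250) with its flap up to the left. The middle cradle with the rod is at (457,267), and the hook is at the left end (383,262). The side view shows the eye at (122,290) and the hook at (335,293). I need enlarged crops next.

```bash
cat > h.py <<'E'
from bench import *
import cv2, numpy as np
def crop(im,x0,y0,w,h,s):
    o=cv2.resize(im[y0:y0+h,x0:x0+w],None,fx=s,fy=s,interpolation=cv2.INTER_CUBIC)
    o=cv2.convertScaleAbs(o,alpha=1.3,beta=10)
    for x in range(-(-x0//10)*10,x0+w,10):
        X=int((x+.5-x0)*s); cv2.line(o,(X,0),(X,5),(0,255,255),1)
        if x%20==0: cv2.putText(o,str(x),(X-10,16),0,.36,(0,255,255),1)
    for y in range(-(-y0//10)*10,y0+h,10):
        Y=int((y+.5-y0)*s); cv2.line(o,(0,Y),(5,Y),(0,255,255),1)
        if y%20==0: cv2.putText(o,str(y),(8,Y+4),0,.36,(0,255,255),1)
    return o
def proj(c,P):
    P=np.atleast_2d(P); q=P@c['world_to_cam'][:3,:3].T+c['world_to_cam'][:3,3]
    return np.c_[c['cx']-c['fx']*q[:,0]/q[:,2], c['cy']+c['fy']*q[:,1]/q[:,2]]
def atz(c,u,v,z):
    R=c['world_to_cam'][:3,:3];t=c['world_to_cam'][:3,3]
    d=R.T@np.array([(u-c['cx'])/c['fx'],-(v-c['cy'])/c['fy'],-1]); o=-R.T@t
    return o+d*(z-o[2])/d[2]
E
python3 - <<'E'
from h import *
t=camera('top')['pixels'];s=camera('side')['pixels']
cv2.imwrite('pics/t1.png',np.vstack([np.hstack([crop(t,113,102,100,100,4),crop(t,235,130,100,100,4)]),crop(t,330,210,40,40,5)[:, :200] if 0 else np.hstack([crop(t,330,145,80,50,4),crop(t,330,205,80,50,4),np.zeros((200,160,3),np.uint8)])]))
cv2.imwrite('pics/s1.png',np.vstack([np.hstack([crop(s,60,160,140,120,3),crop(s,205,140,126,120,3)[:,:380]]),crop(s,205,110,150,58,4),][:1]+[np.hstack([crop(s,205,140,75,57,4),crop(s,255,110,125,57,4)])[:,:798]]) if 0 else crop(s,60,165,140,120,5)[:600,:700])
cv2.imwrite('pics/s2.png',np.vstack([crop(s,205,145,160,60,5),crop(s,205,105,160,60,5)]))
E
```

```text
(no output)
```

View pics/t1.png

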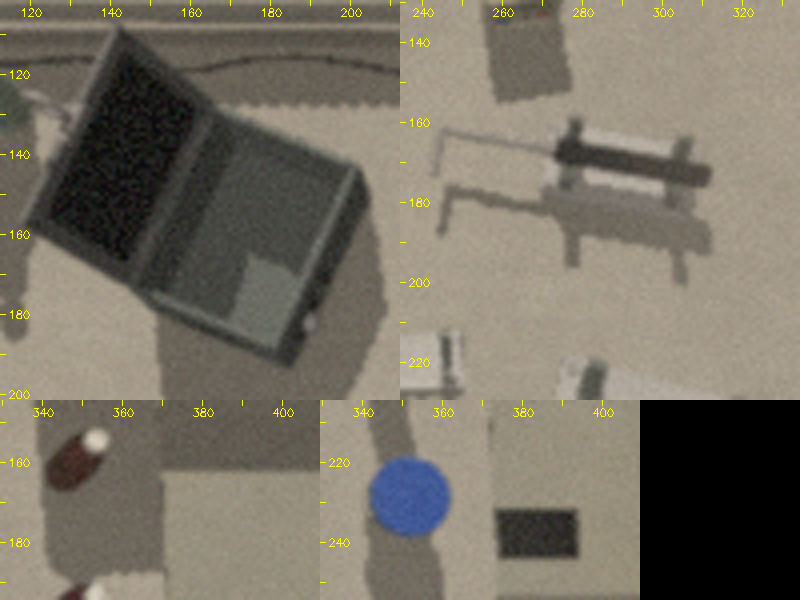

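View pics/s1.png

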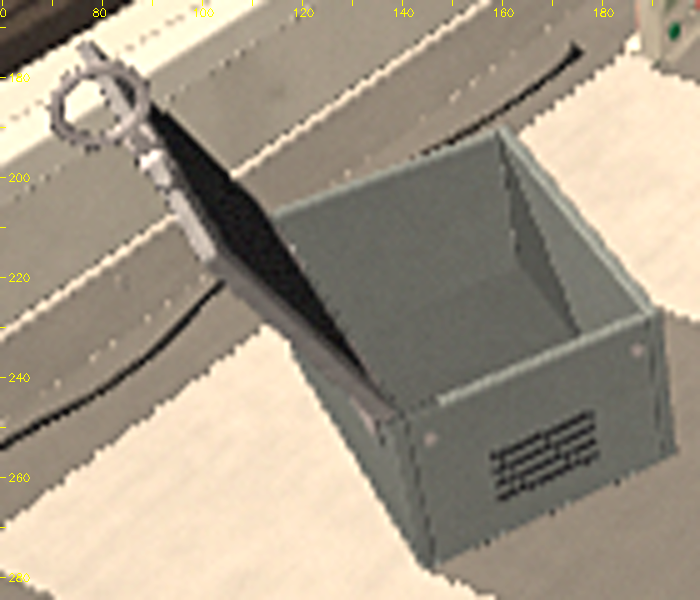

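View pics/s2.png

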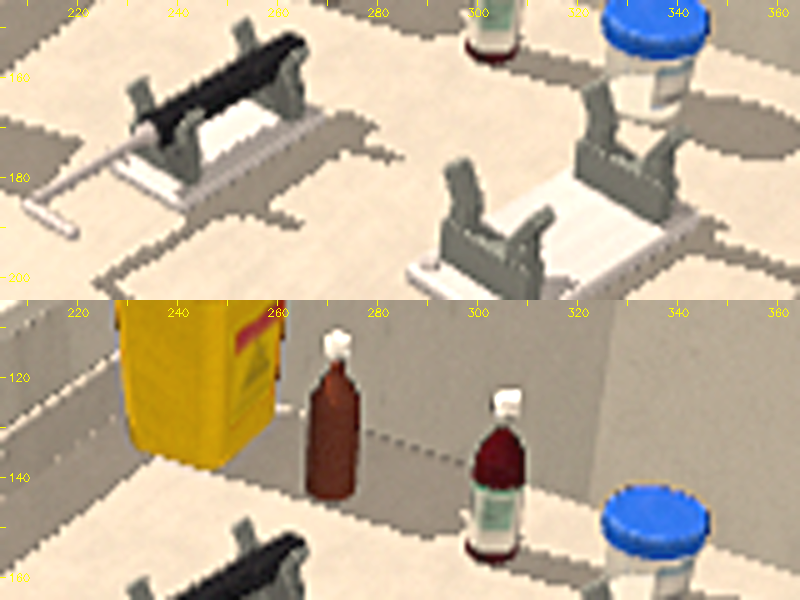

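The crops give these raw pixels. Top view: box rim corners (201.3,142.8), (182,189), (150,174.5); hook bend (245.5,162); prong tip (242.8,173.3); cup lid (352,228.8). Side view: eye (79.5,186), bend (210,185.5), prong tip (219.5,191.3). Next I fit the poses.

```bash
cat > fit.py <<'E'
from h import *
from scipy.optimize import least_squares
T=camera('top');S=camera('side')
def W(p,L):
    c,s=np.cos(p[-1]),np.sin(p[-1]);L=np.atleast_2d(L)
    return np.c_[p[0]+c*L[:,0]-s*L[:,1],p[1]+s*L[:,0]+c*L[:,1],L[:,2]]
def fit(tp,sp,p0,name):
    tp=np.array(tp,float).reshape(-1,5);sp=np.array(sp,float).reshape(-1,5)
    f=lambda p:np.r_[(proj(T,W(p,tp[:,:3]))-tp[:,3:]).ravel(),(proj(S,W(p,sp[:,:3]))-sp[:,3:]).ravel()]
    r=least_squares(f,p0,loss='soft_l1');print(name,r.x.round(4),'res',f(r.x).round(1));return r.x
h=.095
box=fit([(-.065,-.083,h,201.3,142.8),(-.065,.083,h,182,189),(.065,.083,h,150,174.5)],
 [(-.065,.083,h,190.5,227.1),(.065,.083,h,139,247.5),(.065,.083,0,145.5,278.1),(-.065,.083,0,193.9,255.5),(-.065,-.083,h,159.5,190.5)],[.65,.2,1.1],'box')
def eye(a):return W(box,[.065-.156*np.cos(a),0,.099+.156*np.sin(a)])
for a in np.arange(1.7,2.26,.05):print(round(a,2),eye(a).round(3),proj(T,eye(a)).round(1),proj(S,eye(a)).round(1))
rod=fit([(.065,0,.05,274,167),(-.065,0,.05,312.3,173.5),(.16,0,.041,245.5,162),(.16,.04,.041,242.8,173.3)],
 [(.065,0,.05,235.5,170.5),(-.065,0,.05,264,152.5),(.16,0,.041,209.9,185.5),(.16,.04,.041,219.5,191.3)],[.65,-.15,1.5],'rod')
print('cup',atz(T,352,228.75,.067),atz(S,335.5,145.5,.067),'b',atz(S,303.3,155.5,0),atz(S,270.5,143.5,0))
E
python3 fit.py
```

```text
box [0.5925 0.2559 1.1927] res [ 0.4 -1.5 -0.6 -0.3 -6.5 -0.8  2.  -0.8 -0.2  2.8 -0.3  1.2  1.4 -0.5
  0.4 -1.6]
1.7 [[0.624 0.335 0.254]] [[135.5 132.6]] [[100.  174.1]]
1.75 [[0.627 0.342 0.253]] [[133.2 131.8]] [[ 96.3 175.9]]
1.8 [[0.63  0.349 0.251]] [[130.8 131. ]] [[ 92.7 177.9]]
1.85 [[0.632 0.356 0.249]] [[128.6 130.3]] [[ 89.1 180. ]]
1.9 [[0.635 0.363 0.247]] [[126.4 129.6]] [[ 85.6 182.2]]
1.95 [[0.638 0.37  0.244]] [[124.3 128.9]] [[ 82.2 184.6]]
2.0 [[0.64  0.377 0.241]] [[122.3 128.4]] [[ 78.9 187.1]]
2.05 [[0.643 0.383 0.237]] [[120.4 127.9]] [[ 75.7 189.7]]
2.1 [[0.646 0.39  0.234]] [[118.6 127.4]] [[ 72.7 192.4]]
2.15 [[0.648 0.396 0.23 ]] [[116.9 127.1]] [[ 69.8 195.3]]
2.2 [[0.65  0.402 0.225]] [[115.4 126.8]] [[ 67.  198.2]]
2.25 [[0.653 0.407 0.22 ]] [[113.9 126.5]] [[ 64.4 201.2]]
rod [ 0.5621 -0.1298  1.3788] res [-0.9 -0.7 -0.3  0.2 -0.8 -0.5 -0.4 -0.2 -0.4 -2.   1.2 -1.4  0.7 -0.2
  1.   0.3]
cup [ 0.36751792 -0.31435655  0.067     ] [ 0.37427119 -0.31903303  0.067     ] b [ 0.47191333 -0.30757918  0.        ] [ 0.59726667 -0.3103867   0.        ]
```

```bash
cat >> h.py <<'E'
from scipy.spatial.transform import Rotation as Ro
def plan(p,psi=None):
    """world target TCP p, tool-y direction psi (rad). Prints turn about tool z, then shift in tool axes after the turn"""
    s=get_state();R=Ro.from_rotvec(s['orientation']).as_matrix()
    cur=np.arctan2(R[1,1],R[0,1]);psi=cur if psi is None else psi
    d=(psi-cur+np.pi)%(2*np.pi)-np.pi
    R2=R@Ro.from_rotvec([0,0,-d]).as_matrix()
    print('t',round(s['time_s'],2),'pos',s['position'].round(4),'psi',round(cur,3),'tilt',R[:2,2].round(3),'turn z',round(-d,3),'shift',(R2.T@(np.array(p)-s['position'])).round(4),'F',s['force'].round(1),'w',round(s['grip_width'],4),'q7',s['qpos'][6].round(2))
E
python3 - <<'E'
import bench;print([k for k in dir(bench) if k[0]!='_'])
from h import *
print(getattr(bench,'grip_depth',None))
for n in('top','side'):
    c=camera(n);h=cv2.cvtColor(c['pixels'],cv2.COLOR_BGR2HSV)
    m=cv2.inRange(h,(105,120,40),(130,255,255)); k,l,st,ce=cv2.connectedComponentsWithStats(m)
    for i in range(1,k):
        if st[i,4]>60: print(n,st[i],ce[i],atz(c,*ce[i],.062 if n=='top' else .058))
plan([.371,-.317,.15],-np.pi/2)
E
```

```text
['Unreachable', 'camera', 'get_state', 'grip_depth', 'hand_in']
0.0187
top [344 220  18  18 266] [352.18045113 228.68796992] [ 0.36812598 -0.31618037  0.062     ]
side [325 142  22  15 252] [335.66269841 149.21825397] [ 0.3699291  -0.31353624  0.058     ]
side [280 305  29  57 410] [290.00731707 335.89512195] [0.18125812 0.32790232 0.058     ]
t 0.4 pos [ 0.2965 -0.6063  0.2224] psi -1.116 tilt [-0.  0.] turn z 0.455 shift [ 0.0745 -0.2893  0.0725] F [-0.3 -0.6 -1.2] w 0.0873 q7 -0.08
```

Emit:
{"op": "servo_tool", "data": {"commands": [{"offset":[0,0,0],"dr":[0,0,0.152]},{"offset":[0,0,0],"dr":[0,0,0.152]},{"offset":[0,0,0],"dr":[0,0,0.151]},{"offset":[0.0145,-0.0583,0.0145],"dr":[0,0,0]},{"offset":[0.0145,-0.0583,0.0145],"dr":[0,0,0]},{"offset":[0.0145,-0.0583,0.0145],"dr":[0,0,0]},{"offset":[0.0145,-0.0583,0.0145],"dr":[0,0,0]},{"offset":[0.0145,-0.0583,0.0145],"dr":[0,0,0]}], "hand": 1, "grip_force": 15}}

```text
time_s: 1.4
position: [0.3696, -0.3131, 0.15]
orientation: [3.141, -0.0, 0.002]
force: [1.3, 0.0, -1.2]
grip_width: 0.0869
grasp_force: 0.0
```

```bash
python3 - <<'E'
from h import *
plan([.369,-.315,.04],-np.pi/2)
E
```

```text
t 1.4 pos [ 0.3696 -0.3131  0.15  ] psi -1.571 tilt [ 0.001 -0.001] turn z -0.0 shift [-0.0008  0.0018  0.11  ] F [ 1.3  0.  -1.2] w 0.0869 q7 -0.98
```

Accurate. I descend first, then close in a second call.

Emit:
{"op": "servo_tool", "data": {"commands": [{"offset":[0,0.0018,0.02],"dr":[0,0,0]},{"offset":[0,0,0.02],"dr":[0,0,0]},{"offset":[0,0,0.02],"dr":[0,0,0]},{"offset":[0,0,0.02],"dr":[0,0,0]},{"offset":[0,0,0.015],"dr":[0,0,0]},{"offset":[0,0,0.015],"dr":[0,0,0]},{"offset":[0,0,0],"dr":[0,0,0]},{"offset":[0,0,0],"dr":[0,0,0]}]}}

```text
time_s: 2.4
position: [0.3695, -0.317, 0.0404]
orientation: [3.141, -0.0, 0.001]
force: [0.5, 0.8, 0.8]
grip_width: 0.087
grasp_force: 0.0
```

Emit:
{"op": "servo_tool", "data": {"commands": [{"offset":[0,0,0],"dr":[0,0,0]},{"offset":[0,0,0],"dr":[0,0,0]},{"offset":[0,0,0],"dr":[0,0,0]},{"offset":[0,0,0],"dr":[0,0,0]},{"offset":[0,0,0],"dr":[0,0,0]},{"offset":[0,0,-0.005],"dr":[0,0,0]},{"offset":[0,0,-0.01],"dr":[0,0,0]},{"offset":[0,0,-0.015],"dr":[0,0,0]}], "hand": 0.2, "grip_force": 15}}

```text
time_s: 3.4
position: [0.3689, -0.3167, 0.0708]
orientation: [-3.141, 0.0, 0.001]
force: [0.3, 0.1, -0.3]
grip_width: 0.0564
grasp_force: 15.0
```

```bash
python3 - <<'E'
from h import *
print(get_state()['grasp_force'])
b=1.1927;ex=np.array([np.cos(b),np.sin(b)])
p=np.array([.5925,.2559])-.01*ex
plan([*p,.24],b-np.pi/2)
E
```

```text
14.999966155664879
t 3.4 pos [ 0.3689 -0.3167  0.0708] psi -1.571 tilt [-0.  0.] turn z -1.193 shift [ 0.6047 -0.0036 -0.1692] F [ 0.3  0.1 -0.3] w 0.0564 q7 -0.98
```

Emit:
{"op": "servo_tool", "data": {"commands": [{"offset":[0,0,-0.02],"dr":[0,0,0]},{"offset":[0,0,-0.02],"dr":[0,0,-0.17]},{"offset":[0,0,-0.02],"dr":[0,0,-0.17]},{"offset":[0,0,-0.02],"dr":[0,0,-0.17]},{"offset":[0,0,-0.02],"dr":[0,0,-0.17]},{"offset":[0,0,-0.02],"dr":[0,0,-0.17]},{"offset":[0,0,0],"dr":[0,0,-0.17]},{"offset":[0,0,0],"dr":[0,0,-0.173]}]}}

```text
time_s: 4.4
position: [0.3692, -0.3169, 0.1915]
orientation: [2.593, 1.77, 0.0]
force: [0.3, -0.1, -1.8]
grip_width: 0.0568
grasp_force: 15.0
```

Emit:
{"op": "servo_tool", "data": {"commands": [{"offset":[0.02,0,0],"dr":[0,0,0]},{"offset":[0.04,0,0],"dr":[0,0,0]},{"offset":[0.055,0,0],"dr":[0,0,0]},{"offset":[0.055,0,0],"dr":[0,0,0]},{"offset":[0.055,0,0],"dr":[0,0,0]},{"offset":[0.055,0,0],"dr":[0,0,0]},{"offset":[0.055,0,0],"dr":[0,0,0]},{"offset":[0.055,0,0],"dr":[0,0,0]}]}}

```text
time_s: 5.4
position: [0.5137, 0.0471, 0.1913]
orientation: [2.598, 1.763, 0.001]
force: [1.9, -0.5, -0.4]
grip_width: 0.0564
grasp_force: 15.0
```

Emit:
{"op": "servo_tool", "data": {"commands": [{"offset":[0.05,-0.0036,0],"dr":[0,0,0]},{"offset":[0.05,0,0],"dr":[0,0,0]},{"offset":[0.045,0,0],"dr":[0,0,0]},{"offset":[0.035,0,0],"dr":[0,0,0]},{"offset":[0.02,0,0],"dr":[0,0,0]},{"offset":[0.01,0,0],"dr":[0,0,0]},{"offset":[0,0,0],"dr":[0,0,0]},{"offset":[0,0,0],"dr":[0,0,0]}]}}

```text
time_s: 6.4
position: [0.5872, 0.2405, 0.1901]
orientation: [2.6, 1.762, -0.001]
force: [-0.4, -1.1, -0.7]
grip_width: 0.0566
grasp_force: 15.0
```

```bash
python3 - <<'E'
from h import *
b=1.1927;ex=np.array([np.cos(b),np.sin(b)])
p=np.array([.5925,.2559])-.01*ex
plan([*p,.048],b-np.pi/2)
t=camera('top')['pixels'];s=camera('side')['pixels']
cv2.imwrite('pics/p1.png',np.hstack([crop(t,113,92,110,130,3.6),crop(s,60,130,110,130,3.6)]))
E
```

```text
t 6.4 pos [0.5872 0.2405 0.1901] psi -0.38 tilt [-0.    -0.001] turn z -0.002 shift [ 0.0064 -0.0008  0.142 ] F [-0.4 -1.1 -0.7] w 0.0566 q7 -1.07
```

View pics/p1.png

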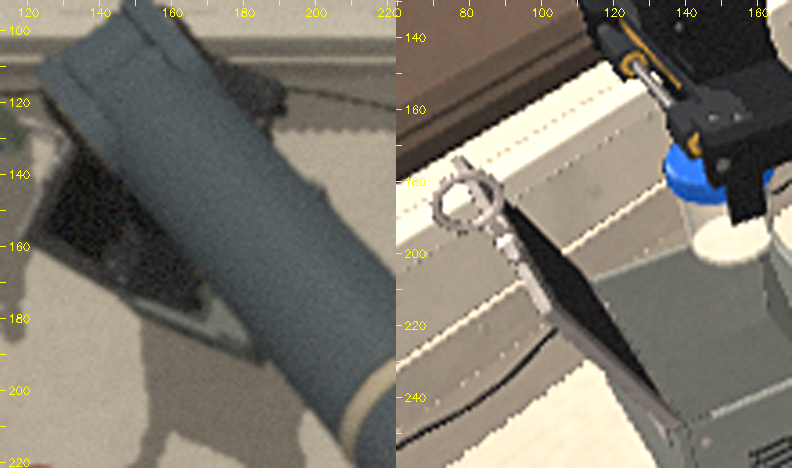

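The cup hangs upright in the fingers, with its lid at side (141,178) and the eye still at (79.5,185). I check how far the wrist is from the flap before lowering.

```bash
python3 - <<'E'
from h import *
T=camera('top');S=camera('side')
for z in(.19,.26,.34,.42,.5,.6):print(z,proj(T,[.5872,.2405,z]).round(),proj(S,[.5872,.2405,z]).round())
im=np.hstack([cv2.resize(S['pixels'][0:240,20:270],None,fx=1.6*1.5,fy=1.6*1.5)])
cv2.imwrite('pics/p2.png',im)
E
```

```text
0.19 [[173. 151.]] [[151. 182.]]
0.26 [[168. 145.]] [[147. 155.]]
0.34 [[163. 136.]] [[141. 122.]]
0.42 [[156. 127.]] [[135.  83.]]
0.5 [[149. 115.]] [[127.  40.]]
0.6 [[138.  98.]] [[117. -24.]]
```

View pics/p2.png

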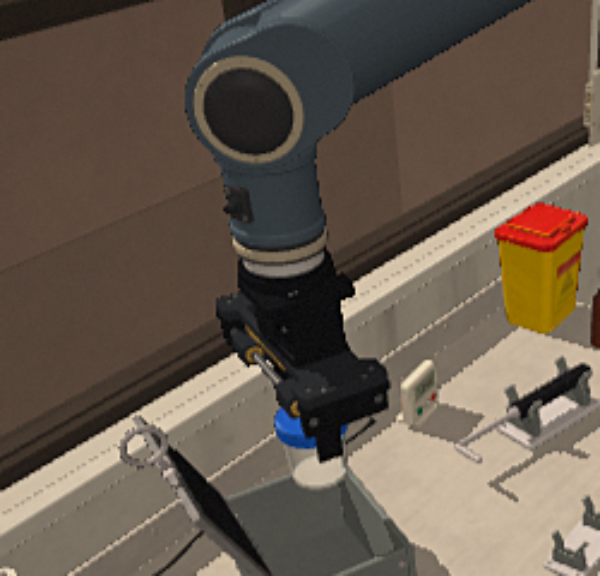

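The wrist stays about vertical above the body and clear of the flap. I lower now, shifted 10 mm away from the hinge.

Emit:
{"op": "servo_tool", "data": {"commands": [{"offset":[-0.004,0,0.02],"dr":[0,0,0]},{"offset":[0,0,0.02],"dr":[0,0,0]},{"offset":[0,0,0.02],"dr":[0,0,0]},{"offset":[0,0,0.02],"dr":[0,0,0]},{"offset":[0,0,0.02],"dr":[0,0,0]},{"offset":[0,0,0.02],"dr":[0,0,0]},{"offset":[0,0,0.012],"dr":[0,0,0]},{"offset":[0,0,0],"dr":[0,0,0]}]}}

```text
time_s: 7.6
position: [0.5852, 0.2383, 0.0569]
orientation: [-2.599, -1.765, 0.003]
force: [0.1, 0.6, -0.1]
grip_width: 0.0566
grasp_force: 15.0
```

Emit:
{"op": "servo_tool", "data": {"commands": [{"offset":[0,0,0.003],"dr":[0,0,0]},{"offset":[0,0,0.002],"dr":[0,0,0]},{"offset":[0,0,0.002],"dr":[0,0,0]},{"offset":[0,0,0.001],"dr":[0,0,0]},{"offset":[0,0,0.001],"dr":[0,0,0]},{"offset":[0,0,0.001],"dr":[0,0,0]},{"offset":[0,0,0],"dr":[0,0,0]},{"offset":[0,0,0],"dr":[0,0,0]}]}}

```text
time_s: 8.6
position: [0.5858, 0.2386, 0.0481]
orientation: [2.599, 1.765, 0.0]
force: [-0.5, -0.3, -1.6]
grip_width: 0.0566
grasp_force: 15.0
```

Emit:
{"op": "servo_tool", "data": {"commands": [{"offset":[0,0,0.001],"dr":[0,0,0]},{"offset":[0,0,0.001],"dr":[0,0,0]},{"offset":[0,0,0],"dr":[0,0,0]},{"offset":[0,0,0],"dr":[0,0,0]},{"offset":[0,0,0],"dr":[0,0,0]},{"offset":[0,0,0],"dr":[0,0,0]},{"offset":[0,0,0],"dr":[0,0,0]},{"offset":[0,0,0],"dr":[0,0,0]}]}}

```text
time_s: 9.6
position: [0.5858, 0.2387, 0.0462]
orientation: [2.599, 1.765, 0.0]
force: [-0.9, 0.9, 2.6]
grip_width: 0.0565
grasp_force: 15.0
```

Emit:
{"op": "servo_tool", "data": {"commands": [{"offset":[0,0,0],"dr":[0,0,0]},{"offset":[0,0,0],"dr":[0,0,0]},{"offset":[0,0,0],"dr":[0,0,0]},{"offset":[0,0,0],"dr":[0,0,0]},{"offset":[0,0,0],"dr":[0,0,0]},{"offset":[0,0,0],"dr":[0,0,0]},{"offset":[0,0,0],"dr":[0,0,0]},{"offset":[0,0,0],"dr":[0,0,0]}], "hand": 0.85}}

```text
time_s: 10.6
position: [0.5858, 0.2386, 0.0461]
orientation: [2.599, 1.764, 0.0]
force: [0.1, 0.7, -0.4]
grip_width: 0.0807
grasp_force: 0.0
```

Emit:
{"op": "servo_tool", "data": {"commands": [{"offset":[0,0,-0.01],"dr":[0,0,0]},{"offset":[0,0,-0.02],"dr":[0,0,0]},{"offset":[0,0,-0.03],"dr":[0,0,0]},{"offset":[0,0,-0.03],"dr":[0,0,0]},{"offset":[0,0,-0.03],"dr":[0,0,0]},{"offset":[0,0,-0.03],"dr":[0,0,0]},{"offset":[0,0,0],"dr":[0,0,0]},{"offset":[0,0,0],"dr":[0,0,0]}]}}

```text
time_s: 11.6
position: [0.5854, 0.2383, 0.1962]
orientation: [2.599, 1.764, -0.0]
force: [-1.0, 0.1, -1.0]
grip_width: 0.0804
grasp_force: 0.0
```

```bash
python3 - <<'E'
from h import *
plan([.5621,-.1298,.15],1.3788-np.pi/2)
s=camera('side')['pixels']
h=cv2.cvtColor(s,cv2.COLOR_BGR2HSV)
m=cv2.inRange(h,(105,120,40),(130,255,255)); k,l,st,ce=cv2.connectedComponentsWithStats(m)
c=camera('side')
print([ (st[i],ce[i].round(1),atz(c,*ce[i],.064).round(3)) for i in range(1,k) if st[i,4]>40])
E
```

```text
t 11.6 pos [0.5854 0.2383 0.1962] psi -0.378 tilt [ 0. -0.] turn z -0.186 shift [-0.3658  0.0473  0.0463] F [-1.   0.1 -1. ] w 0.0804 q7 -1.06
[(array([145, 214,  28,  22, 492], dtype=int32), array([158.8, 224.3]), array([0.585, 0.241, 0.064])), (array([278, 279,  44,  83, 599], dtype=int32), array([294.4, 328.4]), array([0.18 , 0.313, 0.064]))]
```

The cup stands at about box x = -17 mm, let go. Now the rod.

Emit:
{"op": "servo_tool", "data": {"commands": [{"offset":[0,0,0],"dr":[0,0,-0.186]},{"offset":[-0.03,0.007,0],"dr":[0,0,0]},{"offset":[-0.055,0.007,0],"dr":[0,0,0]},{"offset":[-0.06,0.007,0.006],"dr":[0,0,0]},{"offset":[-0.06,0.007,0.01],"dr":[0,0,0]},{"offset":[-0.06,0.007,0.01],"dr":[0,0,0]},{"offset":[-0.05,0.007,0.01],"dr":[0,0,0]},{"offset":[-0.036,0.005,0.01],"dr":[0,0,0]}]}}

```text
time_s: 12.7
position: [0.5637, -0.118, 0.1486]
orientation: [-2.426, -1.994, 0.003]
force: [0.5, 0.4, 0.4]
grip_width: 0.0805
grasp_force: 0.0
```

```bash
python3 - <<'E'
from h import *
plan([.565,-.115,.023],1.3788-np.pi/2)
E
```

```text
t 12.7 pos [ 0.5637 -0.118   0.1486] psi -0.195 tilt [-0.002 -0.   ] turn z -0.003 shift [0.0033 0.0009 0.1256] F [0.5 0.4 0.4] w 0.0805 q7 -0.29
```

Emit:
{"op": "servo_tool", "data": {"commands": [{"offset":[0.003,0,0.02],"dr":[0,0,0]},{"offset":[0,0,0.02],"dr":[0,0,0]},{"offset":[0,0,0.02],"dr":[0,0,0]},{"offset":[0,0,0.02],"dr":[0,0,0]},{"offset":[0,0,0.02],"dr":[0,0,0]},{"offset":[0,0,0.02],"dr":[0,0,0]},{"offset":[0,0,0.0056],"dr":[0,0,0]},{"offset":[0,0,0],"dr":[0,0,0]}]}}

```text
time_s: 13.7
position: [0.5655, -0.1119, 0.0241]
orientation: [-2.424, -1.998, 0.0]
force: [0.2, -0.3, 0.5]
grip_width: 0.0803
grasp_force: 0.0
```

Emit:
{"op": "servo_tool", "data": {"commands": [{"offset":[0,0,0],"dr":[0,0,0]},{"offset":[0,0,0],"dr":[0,0,0]},{"offset":[0,0,0],"dr":[0,0,0]},{"offset":[0,0,0],"dr":[0,0,0]},{"offset":[0,0,0],"dr":[0,0,0]},{"offset":[0,0,0],"dr":[0,0,0]},{"offset":[0,0,0],"dr":[0,0,0]},{"offset":[0,0,0],"dr":[0,0,0]}], "hand": -1, "grip_force": 55}}

```text
time_s: 14.7
position: [0.5656, -0.112, 0.0244]
orientation: [2.424, 1.998, 0.0]
force: [0.8, 0.7, -0.3]
grip_width: 0.0171
grasp_force: 55.0
```

```bash
python3 - <<'E'
from h import *
plan([.565,-.115,.023],1.3788-np.pi/2)
E
```

```text
t 14.7 pos [ 0.5656 -0.112   0.0244] psi -0.192 tilt [0. 0.] turn z 0.0 shift [-0.0031 -0.      0.0014] F [ 0.8  0.7 -0.3] w 0.0171 q7 -0.4
```

Emit:
{"op": "servo_tool", "data": {"commands": [{"offset":[0,0,-0.015],"dr":[0,0,0]},{"offset":[0,0,-0.025],"dr":[0,0,0]},{"offset":[0,0,-0.035],"dr":[0,0,0]},{"offset":[0,0,-0.035],"dr":[0,0,0]},{"offset":[0,0,-0.035],"dr":[0,0,0]},{"offset":[0,0,-0.035],"dr":[0,0,0]},{"offset":[0,0,-0.022],"dr":[0,0,0]},{"offset":[0,0,0],"dr":[0,0,0.186]}]}}

```text
time_s: 15.7
position: [0.5661, -0.1118, 0.2295]
orientation: [2.602, 1.756, 0.004]
force: [-0.6, -0.2, -1.5]
grip_width: 0.0175
grasp_force: 55.0
```

```bash
python3 - <<'E'
from h import *
plan([.6517,.2152,.226],1.1927-np.pi/2)
E
```

```text
t 15.7 pos [ 0.5661 -0.1118  0.2295] psi -0.383 tilt [ 0.004 -0.001] turn z -0.005 shift [ 0.3355 -0.0411  0.0036] F [-0.6 -0.2 -1.5] w 0.0175 q7 -0.43
```

Emit:
{"op": "servo_tool", "data": {"commands": [{"offset":[0.02,-0.003,0],"dr":[0,0,0]},{"offset":[0.04,-0.005,0],"dr":[0,0,0]},{"offset":[0.05,-0.005,0],"dr":[0,0,0]},{"offset":[0.05,-0.005,0],"dr":[0,0,0]},{"offset":[0.05,-0.005,0],"dr":[0,0,0]},{"offset":[0.04,-0.005,0],"dr":[0,0,0]},{"offset":[0.02,-0.003,0.004],"dr":[0,0,0]},{"offset":[0,0,0],"dr":[0,0,0]}]}}

```text
time_s: 16.7
position: [0.6354, 0.1512, 0.222]
orientation: [-2.597, -1.767, 0.003]
force: [0.9, -0.6, -1.8]
grip_width: 0.0175
grasp_force: 55.0
```

```bash
cat >> h.py <<'E'
EX=np.array([np.cos(1.1927),np.sin(1.1927),0]);EY=np.array([-EX[1],EX[0],0]);B=np.array([.5925,.2559,0])
def tip(along=.142,dz=.0166):
    s=get_state();R=Ro.from_rotvec(s['orientation']).as_matrix();p=s['position']-dz*R[:,2]+along*R[:,0]
    return p,p-.04*R[:,1]   # bend, prong tip
def ringpts(a):
    c=B+.065*EX+np.array([0,0,.099]);d=-np.cos(a)*EX+np.array([0,0,np.sin(a)]);n=np.sin(a)*EX+np.array([0,0,np.cos(a)])
    t=np.linspace(0,2*np.pi,60)[:,None];return c+.156*d+.017*(np.cos(t)*d+np.sin(t)*n)
def both(name,boxes,a,over=True):
    out=[]
    for n,(x,y,w,hh,s) in boxes.items():
        c=camera(n);o=crop(c['pixels'],x,y,w,hh,s)
        if over:
            for pts,col in((ringpts(a),(0,0,255)),(np.array(tip()),(0,255,0))):
                cv2.polylines(o,[np.int32((proj(c,pts)+.5-[x,y])*s)],False,col,1)
        out.append(o)
    cv2.imwrite(name,np.hstack(out))
E
python3 - <<'E'
from h import *
plan([.6517,.2152,.226],1.1927-np.pi/2);print(tip())
both('pics/p3.png',{'top':(105,100,70,100,5.7),'side':(60,135,70,100,5.7)},1.97)
E
```

```text
t 16.7 pos [0.6354 0.1512 0.222 ] psi -0.376 tilt [-0.002 -0.   ] turn z 0.002 shift [ 0.0655 -0.0085 -0.004 ] F [ 0.9 -0.6 -1.8] w 0.0175 q7 -0.9
(array([0.68754955, 0.28328656, 0.23850931]), array([0.6503397 , 0.2979639 , 0.23856551]))
```

View pics/p3.png

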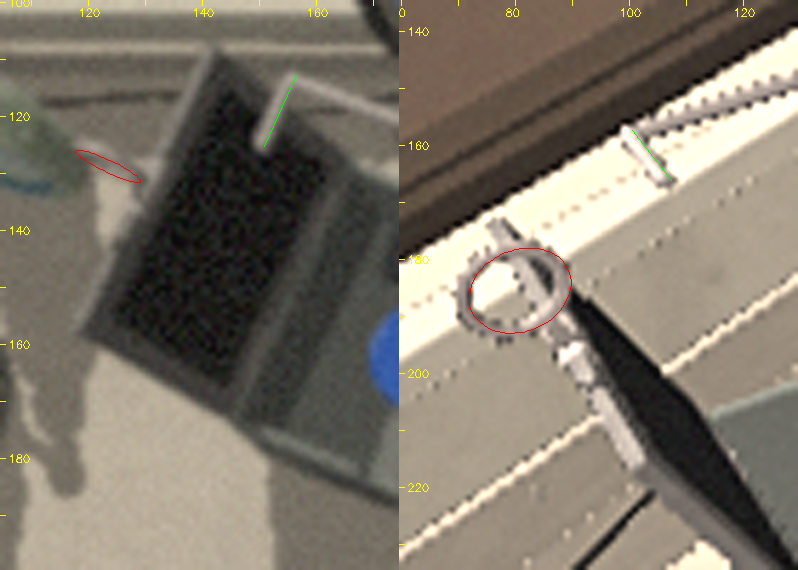

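The overlay matches: ring at top (125,128), side (80,185), and prong at side (104,162), all within about 1 px. I advance beside the eye, then slide the prong in.

Emit:
{"op": "servo_tool", "data": {"commands": [{"offset":[0.012,0,-0.0035],"dr":[0,0,0]},{"offset":[0.015,0,0],"dr":[0,0,0]},{"offset":[0.015,0,0],"dr":[0,0,0]},{"offset":[0.012,0,0],"dr":[0,0,0]},{"offset":[0.0085,0,0],"dr":[0,0,0]},{"offset":[0.004,0,0],"dr":[0,0,0]},{"offset":[0,0,0],"dr":[0,0,0]},{"offset":[0,0,0],"dr":[0,0,0]}]}}

```text
time_s: 17.8
position: [0.6609, 0.2116, 0.226]
orientation: [2.599, 1.763, -0.0]
force: [1.1, 0.5, -2.0]
grip_width: 0.0174
grasp_force: 55.0
```

```bash
python3 - <<'E'
from h import *
b,t=tip();print([((p-B)@EX).round(4) for p in(b,t)],[((p-B)@EY).round(4) for p in(b,t)],b[2],t[2])
e=ringpts(1.98)[:-1].mean(0);print((e-B)@EX,(e-B)@EY,e[2]);plan(get_state()['position'],1.1927-np.pi/2)
both('pics/p4.png',{'top':(105,100,50,50,8),'side':(60,160,50,50,8)},1.98)
E
```

```text
[np.float64(0.126), np.float64(0.1261)] [np.float64(-0.08), np.float64(-0.04)] 0.2424935984714763 0.24248352732302988
0.12706910431122684 3.0328722168542706e-16 0.2421203210239624
t 17.8 pos [0.6609 0.2116 0.226 ] psi -0.379 tilt [ 0.    -0.001] turn z -0.001 shift [0. 0. 0.] F [ 1.1  0.5 -2. ] w 0.0174 q7 -0.98
```

View pics/p4.png

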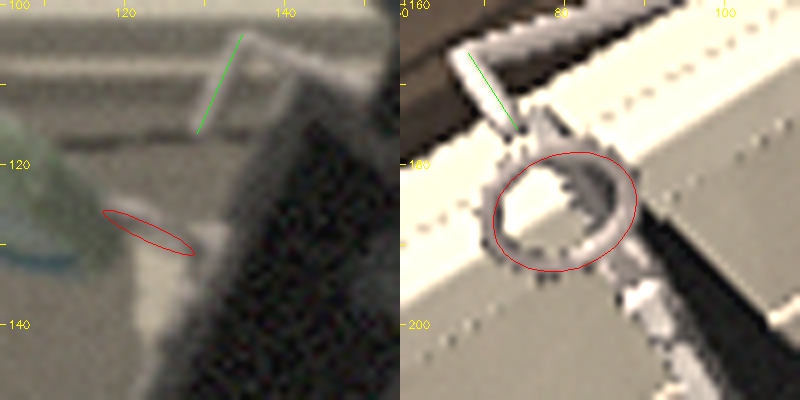

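The prong is beside the ring: prong tip at top (129,116), ring at top (124,127), side (80,186). I slide it in.

Emit:
{"op": "servo_tool", "data": {"commands": [{"offset":[0.001,-0.008,0],"dr":[0,0,0]},{"offset":[0,-0.01,0],"dr":[0,0,0]},{"offset":[0,-0.01,0],"dr":[0,0,0]},{"offset":[0,-0.01,0],"dr":[0,0,0]},{"offset":[0,-0.01,0],"dr":[0,0,0]},{"offset":[0,-0.009,0],"dr":[0,0,0]},{"offset":[0,0,0],"dr":[0,0,0]},{"offset":[0,0,0],"dr":[0,0,0]}]}}

```text
time_s: 18.9
position: [0.6086, 0.2339, 0.226]
orientation: [2.599, 1.764, 0.001]
force: [-0.2, 0.4, -1.3]
grip_width: 0.0174
grasp_force: 55.0
```

```bash
python3 - <<'E'
from h import *
b,t=tip();print([((p-B)@EX).round(4) for p in(b,t)],[((p-B)@EY).round(4) for p in(b,t)],b[2],t[2])
plan(get_state()['position'],1.1927-np.pi/2)
both('pics/p5.png',{'top':(105,100,50,50,8),'side':(55,160,50,50,8)},1.98)
E
```

```text
[np.float64(0.1275), np.float64(0.1275)] [np.float64(-0.0231), np.float64(0.0169)] 0.24260838394089934 0.2425846942181891
t 18.9 pos [0.6086 0.2339 0.226 ] psi -0.378 tilt [ 0.001 -0.   ] turn z -0.0 shift [0. 0. 0.] F [-0.2  0.4 -1.3] w 0.0174 q7 -1.04
```

View pics/p5.png

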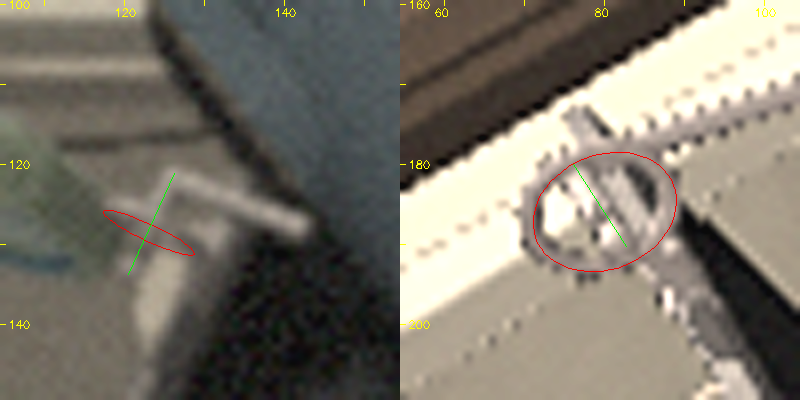

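The prong passes through the ring, in the top view from (126,121) to (121,134) with the ring centre at (124,127). My picture allowance is spent, so I compute the arc rows and check by numbers from here.

```bash
python3 - <<'E'
from h import *
a=1.98-.0638*np.arange(33)
P=np.c_[-.156*np.cos(a),-.156*np.sin(a)]
d=np.diff(P,axis=0)*1000
for i in range(0,32,8):print(a[i+8].round(3),d[i:i+8].round(1).tolist())
E
```

```text
1.47 [[-9.3, -3.7], [-9.5, -3.1], [-9.6, -2.5], [-9.8, -1.8], [-9.9, -1.2], [-9.9, -0.6], [-10.0, 0.1], [-9.9, 0.7]]
0.959 [[-9.9, 1.3], [-9.8, 1.9], [-9.6, 2.6], [-9.4, 3.2], [-9.2, 3.8], [-9.0, 4.3], [-8.7, 4.9], [-8.3, 5.5]]
0.449 [[-8.0, 6.0], [-7.6, 6.5], [-7.1, 6.9], [-6.7, 7.4], [-6.2, 7.8], [-5.7, 8.2], [-5.2, 8.5], [-4.6, 8.8]]
-0.062 [[-4.0, 9.1], [-3.4, 9.3], [-2.8, 9.5], [-2.2, 9.7], [-1.6, 9.8], [-1.0, 9.9], [-0.3, 9.9], [0.3, 9.9]]
```

Emit:
{"op": "servo_tool", "data": {"commands": [{"offset":[-0.0093,0,-0.0037],"dr":[0,0,0]},{"offset":[-0.0095,0,-0.0031],"dr":[0,0,0]},{"offset":[-0.0096,0,-0.0025],"dr":[0,0,0]},{"offset":[-0.0098,0,-0.0018],"dr":[0,0,0]},{"offset":[-0.0099,0,-0.0012],"dr":[0,0,0]},{"offset":[-0.0099,0,-0.0006],"dr":[0,0,0]},{"offset":[-0.01,0,0.0001],"dr":[0,0,0]},{"offset":[-0.0099,0,0.0007],"dr":[0,0,0]}]}}

```text
time_s: 20.0
position: [0.5793, 0.1612, 0.2381]
orientation: [2.599, 1.764, 0.0]
force: [-0.2, 0.6, -1.1]
grip_width: 0.0176
grasp_force: 55.0
```

Emit:
{"op": "servo_tool", "data": {"commands": [{"offset":[-0.0099,0,0.0013],"dr":[0,0,0]},{"offset":[-0.0098,0,0.0019],"dr":[0,0,0]},{"offset":[-0.0096,0,0.0026],"dr":[0,0,0]},{"offset":[-0.0094,0,0.0032],"dr":[0,0,0]},{"offset":[-0.0092,0,0.0038],"dr":[0,0,0]},{"offset":[-0.009,0,0.0043],"dr":[0,0,0]},{"offset":[-0.0087,0,0.0049],"dr":[0,0,0]},{"offset":[-0.0083,0,0.0055],"dr":[0,0,0]}]}}

```text
time_s: 21.0
position: [0.552, 0.0925, 0.2102]
orientation: [2.599, 1.764, 0.0]
force: [-0.1, 1.4, -0.6]
grip_width: 0.0172
grasp_force: 55.0
```

```bash
cat >> h.py <<'E'
def prongbox():
    b,t=tip();plan(get_state()['position'],1.1927-np.pi/2)
    print('bend/tip box x',[((p-B)@EX).round(4) for p in(b,t)],'y',[((p-B)@EY).round(4) for p in(b,t)],'z',b[2].round(4))
def flapfit():
    """edge score of flap outline vs angle, both views"""
    for n in('top','side'):
        c=camera(n);g=cv2.GaussianBlur(cv2.cvtColor(c['pixels'],cv2.COLOR_BGR2GRAY),(3,3),0).astype(float)
        r=[]
        for a in np.arange(-.02,2.1,.02):
            d=-np.cos(a)*EX+np.array([0,0,np.sin(a)]);nn=np.sin(a)*EX+np.array([0,0,np.cos(a)])
            c0=B+.065*EX+[0,0,.099];s=0
            t=np.linspace(.02,.12,40)[:,None];y=np.linspace(-.075,.075,60)[:,None]
            for L,o in((lambda k:c0+t*d+(.083+k)*EY,1),(lambda k:c0+y*EY+(.13+k)*d,1)):
                f=[]
                for k in(-.005,.005):
                    q=proj(c,L(k)).astype(np.float32);f.append(cv2.remap(g.astype(np.float32),q[:,0],q[:,1],cv2.INTER_LINEAR))
                s+=abs(np.mean(f[1]-f[0]))
            r.append((round(s,1),round(a,2)))
        print(n,sorted(r)[::-1][:5])
def lid():
    for n in('top','side'):
        c=camera(n);h=cv2.cvtColor(c['pixels'],cv2.COLOR_BGR2HSV);m=cv2.inRange(h,(105,120,40),(130,255,255))
        q=proj(c,[.585,.241,.07])[0].astype(int);print(n,'lid px',(m[q[1]-14:q[1]+14,q[0]-14:q[0]+14]>0).sum())
E
python3 -c "
from h import *
prongbox();flapfit();lid()"
```

```text
t 21.0 pos [0.552  0.0925 0.2102] psi -0.378 tilt [ 0. -0.] turn z 0.0 shift [0. 0. 0.] F [-0.1  1.4 -0.6] w 0.0172 q7 -0.81
bend/tip box x [np.float64(-0.0248), np.float64(-0.0248)] y [np.float64(-0.0227), np.float64(0.0173)] z 0.2268
top [(np.float32(14.0), np.float64(1.02)), (np.float32(12.5), np.float64(1.04)), (np.float32(12.0), np.float64(1.0)), (np.float32(11.1), np.float64(1.26)), (np.float32(11.1), np.float64(-0.02))]
side [(np.float32(100.6), np.float64(-0.02)), (np.float32(93.9), np.float64(0.0)), (np.float32(84.1), np.float64(0.02)), (np.float32(70.9), np.float64(0.04)), (np.float32(61.3), np.float64(1.06))]
top lid px 291
side lid px 415
```

The flap follows, at about 1.03 rad, just as planned. I continue to shut.

Emit:
{"op": "servo_tool", "data": {"commands": [{"offset":[-0.008,0,0.006],"dr":[0,0,0]},{"offset":[-0.0076,0,0.0065],"dr":[0,0,0]},{"offset":[-0.0071,0,0.0069],"dr":[0,0,0]},{"offset":[-0.0067,0,0.0074],"dr":[0,0,0]},{"offset":[-0.0062,0,0.0078],"dr":[0,0,0]},{"offset":[-0.0057,0,0.0082],"dr":[0,0,0]},{"offset":[-0.0052,0,0.0085],"dr":[0,0,0]},{"offset":[-0.0046,0,0.0088],"dr":[0,0,0]}]}}

```text
time_s: 22.2
position: [0.5333, 0.0452, 0.1499]
orientation: [2.599, 1.764, 0.0]
force: [0.3, 0.6, -0.4]
grip_width: 0.0178
grasp_force: 55.0
```

Emit:
{"op": "servo_tool", "data": {"commands": [{"offset":[-0.004,0,0.0091],"dr":[0,0,0]},{"offset":[-0.0034,0,0.0093],"dr":[0,0,0]},{"offset":[-0.0028,0,0.0095],"dr":[0,0,0]},{"offset":[-0.0022,0,0.0097],"dr":[0,0,0]},{"offset":[-0.0016,0,0.0098],"dr":[0,0,0]},{"offset":[-0.001,0,0.0099],"dr":[0,0,0]},{"offset":[0,0,0.0095],"dr":[0,0,0]},{"offset":[0,0,0.006],"dr":[0,0,0]}]}}

```text
time_s: 23.2
position: [0.5277, 0.0316, 0.0769]
orientation: [-2.599, -1.764, 0.001]
force: [-0.3, 0.3, -1.4]
grip_width: 0.0178
grasp_force: 55.0
```

```bash
python3 -c "
from h import *
prongbox();flapfit();lid()"
```

```text
t 23.2 pos [0.5277 0.0316 0.0769] psi -0.378 tilt [-0. -0.] turn z 0.0 shift [0. 0. 0.] F [-0.3  0.3 -1.4] w 0.0178 q7 -0.8
bend/tip box x [np.float64(-0.0904), np.float64(-0.0904)] y [np.float64(-0.0226), np.float64(0.0174)] z 0.0935
top [(np.float32(74.5), np.float64(-0.02)), (np.float32(73.6), np.float64(0.0)), (np.float32(72.1), np.float64(0.02)), (np.float32(69.8), np.float64(0.04)), (np.float32(66.6), np.float64(0.06))]
side [(np.float32(70.5), np.float64(0.06)), (np.float32(69.5), np.float64(0.04)), (np.float32(66.1), np.float64(0.08)), (np.float32(62.6), np.float64(0.02)), (np.float32(58.0), np.float64(0.1))]
top lid px 0
side lid px 0
```

Emit:
{"op": "servo_tool", "data": {"commands": [{"offset":[0,0,0.0015],"dr":[0,0,0]},{"offset":[0,0,0.0015],"dr":[0,0,0]},{"offset":[0,0,0.0015],"dr":[0,0,0]},{"offset":[0,0,0.0015],"dr":[0,0,0]},{"offset":[0,0,0],"dr":[0,0,0]},{"offset":[0,0,0],"dr":[0,0,0]},{"offset":[0,0,0],"dr":[0,0,0]},{"offset":[0,0,0],"dr":[0,0,0]}]}}

```text
time_s: 24.4
position: [0.5279, 0.0317, 0.0717]
orientation: [2.599, 1.764, 0.0]
force: [0.5, 0.1, 0.4]
grip_width: 0.0176
grasp_force: 55.0
```

```bash
python3 -c "
from h import *
prongbox();flapfit();print([get_state()[k] for k in('force','wrist_torque')])"
```

```text
t 24.4 pos [0.5279 0.0317 0.0717] psi -0.378 tilt [0. 0.] turn z 0.0 shift [0. 0. 0.] F [0.5 0.1 0.4] w 0.0176 q7 -0.81
bend/tip box x [np.float64(-0.0903), np.float64(-0.0903)] y [np.float64(-0.0227), np.float64(0.0173)] z 0.0883
top [(np.float32(71.9), np.float64(-0.02)), (np.float32(70.1), np.float64(0.0)), (np.float32(67.6), np.float64(0.02)), (np.float32(64.6), np.float64(0.04)), (np.float32(60.7), np.float64(0.06))]
side [(np.float32(71.7), np.float64(0.04)), (np.float32(71.6), np.float64(0.02)), (np.float32(66.5), np.float64(0.06)), (np.float32(65.6), np.float64(0.0)), (np.float32(57.9), np.float64(0.08))]
[array([0.45648481, 0.63641178, 0.02568711]), array([ 0.23871495, -0.11803672, -0.07642908])]
```

Emit:
{"op": "servo_tool", "data": {"commands": [{"offset":[0,0,0.0015],"dr":[0,0,0]},{"offset":[0,0,0.0015],"dr":[0,0,0]},{"offset":[0,0,0.0015],"dr":[0,0,0]},{"offset":[0,0,0],"dr":[0,0,0]},{"offset":[0,0,0],"dr":[0,0,0]},{"offset":[0,0,0],"dr":[0,0,0]},{"offset":[0,0,0],"dr":[0,0,0]},{"offset":[0,0,0],"dr":[0,0,0]}]}}

```text
time_s: 25.5
position: [0.5278, 0.0317, 0.0672]
orientation: [2.599, 1.765, 0.0]
force: [-0.6, 0.2, 2.0]
grip_width: 0.0173
grasp_force: 55.0
```

```bash
python3 -c "
from h import *
prongbox();flapfit()
F=[]
for i in range(6):
  camera('top');s=get_state();F.append(np.r_[s['force'],s['wrist_torque']])
print(np.mean(F,0).round(2),np.std(F,0).round(2))"
```

```text
t 25.5 pos [0.5278 0.0317 0.0672] psi -0.378 tilt [0. 0.] turn z 0.0 shift [0. 0. 0.] F [-0.6  0.2  2. ] w 0.0173 q7 -0.81
bend/tip box x [np.float64(-0.0903), np.float64(-0.0903)] y [np.float64(-0.0226), np.float64(0.0174)] z 0.0838
top [(np.float32(71.9), np.float64(-0.02)), (np.float32(70.1), np.float64(0.0)), (np.float32(67.6), np.float64(0.02)), (np.float32(64.6), np.float64(0.04)), (np.float32(60.7), np.float64(0.06))]
side [(np.float32(71.7), np.float64(0.04)), (np.float32(71.7), np.float64(0.02)), (np.float32(66.5), np.float64(0.06)), (np.float32(65.8), np.float64(0.0)), (np.float32(57.9), np.float64(0.08))]
[-0.37 -0.23  2.33  0.5  -0.1   0.04] [0.49 0.66 0.53 0.03 0.03 0.03]
```

The vertical force has risen to 2.3 N and the flap image no longer changes, so it is shut. I centre the prong, slide it out, then lift away.

Emit:
{"op": "servo_tool", "data": {"commands": [{"offset":[0,0,-0.004],"dr":[0,0,0]},{"offset":[0,0,-0.004],"dr":[0,0,0]},{"offset":[0,0,-0.003],"dr":[0,0,0]},{"offset":[0,0,0],"dr":[0,0,0]},{"offset":[0,0.008,0],"dr":[0,0,0]},{"offset":[0,0.012,0],"dr":[0,0,0]},{"offset":[0,0.015,0],"dr":[0,0,0]},{"offset":[0,0.015,0],"dr":[0,0,0]}]}}

```text
time_s: 26.9
position: [0.5756, 0.0125, 0.078]
orientation: [2.6, 1.764, 0.0]
force: [1.0, 0.0, -1.7]
grip_width: 0.0172
grasp_force: 55.0
```

Emit:
{"op": "servo_tool", "data": {"commands": [{"offset":[0,0.01,0],"dr":[0,0,0]},{"offset":[-0.01,0,0],"dr":[0,0,0]},{"offset":[-0.02,0,-0.005],"dr":[0,0,0]},{"offset":[-0.02,0,-0.02],"dr":[0,0,0]},{"offset":[-0.02,0,-0.025],"dr":[0,0,0]},{"offset":[0,0,-0.03],"dr":[0,0,0]},{"offset":[0,0,-0.03],"dr":[0,0,0]},{"offset":[0,0,0],"dr":[0,0,0]}]}}

```text
time_s: 27.9
position: [0.5583, -0.0568, 0.1907]
orientation: [2.597, 1.761, 0.005]
force: [0.2, 0.2, -0.4]
grip_width: 0.0176
grasp_force: 55.0
```

```bash
python3 -c "
from h import *
plan([.5656,-.112,.16],-.192);flapfit();lid()
# rod dark-free check: bright hook line vs pitch
for n in('side','top'):
  c=camera(n);g=cv2.cvtColor(c['pixels'],cv2.COLOR_BGR2GRAY).astype(np.float32)
  s=get_state();R=Ro.from_rotvec(s['orientation']).as_matrix();r=[]
  for pit in np.arange(-.12,.121,.01):
    Rp=Ro.from_rotvec([0,0,0]).as_matrix();ax=np.cos(pit)*R[:,0]-np.sin(pit)*R[:,2]
    o=s['position']-.0166*R[:,2]
    t=np.linspace(.06,.14,40)[:,None];u=np.linspace(.003,.038,20)[:,None]
    v=0
    for pts,off in((o+t*ax,R[:,2]*.010),(o+.142*ax-u*R[:,1],ax*.012)):
      f=[cv2.remap(g,*np.float32(proj(c,pts+k*off)).T.copy(),cv2.INTER_LINEAR).mean() for k in(0,1,-1)]
      v+=f[0]-(f[1]+f[2])/2
    r.append((round(float(v),1),round(float(pit),2)))
  print(n,sorted(r)[::-1][:4])
"
```

```text
t 27.9 pos [ 0.5583 -0.0568  0.1907] psi -0.379 tilt [ 0.005 -0.002] turn z -0.187 shift [-0.0528  0.0175  0.0308] F [ 0.2  0.2 -0.4] w 0.0176 q7 -0.55
top [(np.float32(70.3), np.float64(-0.02)), (np.float32(68.6), np.float64(0.0)), (np.float32(66.2), np.float64(0.02)), (np.float32(63.2), np.float64(0.04)), (np.float32(59.5), np.float64(0.06))]
side [(np.float32(69.4), np.float64(0.04)), (np.float32(69.2), np.float64(0.02)), (np.float32(64.5), np.float64(0.06)), (np.float32(63.4), np.float64(0.0)), (np.float32(56.3), np.float64(0.08))]
top lid px 0
side lid px 0
side [(89.2, 0.01), (86.8, 0.02), (81.6, -0.0), (78.2, 0.03)]
top [(-2.7, 0.12), (-2.8, 0.11), (-2.9, 0.1), (-3.1, 0.09)]
```

The rod is still level in the grip (pitch about 0.01) and the flap is still shut. Back to the cradle.

Emit:
{"op": "servo_tool", "data": {"commands": [{"offset":[0,0,0],"dr":[0,0,-0.187]},{"offset":[-0.01,0.0035,0],"dr":[0,0,0]},{"offset":[-0.015,0.005,0.01],"dr":[0,0,0]},{"offset":[-0.015,0.005,0.01],"dr":[0,0,0]},{"offset":[-0.0128,0.004,0.01],"dr":[0,0,0]},{"offset":[0,0,0],"dr":[0,0,0]},{"offset":[0,0,0],"dr":[0,0,0]},{"offset":[0,0,0],"dr":[0,0,0]}]}}

```text
time_s: 29.2
position: [0.5652, -0.1098, 0.1586]
orientation: [2.422, 2.001, 0.001]
force: [1.0, 0.0, -0.9]
grip_width: 0.0175
grasp_force: 55.0
```

```bash
python3 -c "
from h import *
plan([.5656,-.112,.0255],-.192)"
```

```text
t 29.2 pos [ 0.5652 -0.1098  0.1586] psi -0.19 tilt [0.001 0.   ] turn z 0.002 shift [-0.0021  0.0007  0.1331] F [ 1.   0.  -0.9] w 0.0175 q7 -0.3
```

Emit:
{"op": "servo_tool", "data": {"commands": [{"offset":[-0.002,0.0007,0.015],"dr":[0,0,0.002]},{"offset":[0,0,0.02],"dr":[0,0,0]},{"offset":[0,0,0.02],"dr":[0,0,0]},{"offset":[0,0,0.02],"dr":[0,0,0]},{"offset":[0,0,0.02],"dr":[0,0,0]},{"offset":[0,0,0.015],"dr":[0,0,0]},{"offset":[0,0,0.01],"dr":[0,0,0]},{"offset":[0,0,0.005],"dr":[0,0,0]}]}}

```text
time_s: 30.2
position: [0.5657, -0.1128, 0.0329]
orientation: [2.424, 1.997, 0.001]
force: [0.2, -0.0, -1.4]
grip_width: 0.0175
grasp_force: 55.0
```

Emit:
{"op": "servo_tool", "data": {"commands": [{"offset":[0,0,0.003],"dr":[0,0,0]},{"offset":[0,0,0.003],"dr":[0,0,0]},{"offset":[0,0,0.002],"dr":[0,0,0]},{"offset":[0,0,0],"dr":[0,0,0]},{"offset":[0,0,0],"dr":[0,0,0]},{"offset":[0,0,0],"dr":[0,0,0]},{"offset":[0,0,0],"dr":[0,0,0]},{"offset":[0,0,0],"dr":[0,0,0]}]}}

```text
time_s: 31.2
position: [0.5655, -0.1129, 0.0253]
orientation: [2.425, 1.997, 0.001]
force: [1.3, -0.6, -0.2]
grip_width: 0.0173
grasp_force: 55.0
```

Open (only moderately), then rise.

Emit:
{"op": "servo_tool", "data": {"commands": [{"offset":[0,0,0],"dr":[0,0,0]},{"offset":[0,0,0],"dr":[0,0,0]},{"offset":[0,0,0],"dr":[0,0,0]},{"offset":[0,0,0],"dr":[0,0,0]},{"offset":[0,0,0],"dr":[0,0,0]},{"offset":[0,0,0],"dr":[0,0,0]},{"offset":[0,0,0],"dr":[0,0,0]},{"offset":[0,0,0],"dr":[0,0,0]}], "hand": 0.7}}

```text
time_s: 32.2
position: [0.5652, -0.1129, 0.0252]
orientation: [2.425, 1.997, -0.0]
force: [-0.8, 0.2, -0.7]
grip_width: 0.0731
grasp_force: 0.0
```

Emit:
{"op": "servo_tool", "data": {"commands": [{"offset":[0,0,-0.01],"dr":[0,0,0]},{"offset":[0,0,-0.02],"dr":[0,0,0]},{"offset":[0,0,-0.03],"dr":[0,0,0]},{"offset":[0,0,-0.04],"dr":[0,0,0]},{"offset":[0,0,-0.04],"dr":[0,0,0]},{"offset":[0,0,-0.04],"dr":[0,0,0]},{"offset":[0,0,-0.04],"dr":[0,0,0]},{"offset":[0,0,-0.02],"dr":[0,0,0]}]}}

```text
time_s: 33.2
position: [0.5661, -0.1124, 0.2696]
orientation: [2.421, 1.995, 0.005]
force: [0.3, 0.1, -0.7]
grip_width: 0.074
grasp_force: 0.0
```

Emit:
{"op": "servo_tool", "data": {"commands": [{"offset":[-0.04,0,0],"dr":[0,0,0]},{"offset":[-0.04,0,0],"dr":[0,0,0]},{"offset":[-0.04,0,0],"dr":[0,0,0]},{"offset":[-0.04,0,0],"dr":[0,0,0]},{"offset":[-0.04,0,0],"dr":[0,0,0]},{"offset":[-0.02,0,0],"dr":[0,0,0]},{"offset":[0,0,0],"dr":[0,0,0]},{"offset":[0,0,0],"dr":[0,0,0]}]}}

```text
time_s: 34.2
position: [0.5239, -0.3264, 0.2656]
orientation: [-2.422, -2.0, -0.002]
force: [1.3, 0.7, 0.1]
grip_width: 0.0736
grasp_force: 0.0
```

```bash
python3 - <<'E'
from h import *
plan(get_state()['position'])
flapfit();lid()
r0=cv2.imread('pics/side0.png')
from scipy.optimize import minimize
# rod: dark grip + prong line score over x,y,yaw in side view; compare with the initial pose
c=camera('side');new=c['pixels'];old=cv2.resize(r0,(512,384),interpolation=cv2.INTER_AREA)
for nm,im in(('old',old),('new',new)):
    m=(im[145:180,230:275].max(2)<50);ys,xs=np.nonzero(m);print(nm,'grip dark px',m.sum(),xs.mean().round(2)+230,ys.mean().round(2)+145,np.polyfit(xs,ys,1).round(3))
print('diff rod region',np.abs(old.astype(int)-new)[145:200,205:275].mean(),'bottles',np.abs(old.astype(int)-new)[105:160,262:318].mean())
E
```

```text
t 34.2 pos [ 0.5239 -0.3264  0.2656] psi -0.19 tilt [0.001 0.001] turn z -0.0 shift [0. 0. 0.] F [1.3 0.7 0.1] w 0.0736 q7 0.14
top [(np.float32(70.3), np.float64(-0.02)), (np.float32(68.6), np.float64(0.0)), (np.float32(66.2), np.float64(0.02)), (np.float32(63.2), np.float64(0.04)), (np.float32(59.4), np.float64(0.06))]
side [(np.float32(67.2), np.float64(0.04)), (np.float32(67.1), np.float64(0.02)), (np.float32(62.4), np.float64(0.06)), (np.float32(61.6), np.float64(0.0)), (np.float32(54.5), np.float64(0.08))]
top lid px 0
side lid px 0
old grip dark px 193 249.62 162.09 [-0.551 27.895]
new grip dark px 190 250.21 162.3 [-0.544 28.293]
diff rod region 6.0624242424242425 bottles 3.6898268398268397
```

```bash
python3 -c "
from bench import *
print(hand_in())"
```

```text
the job is handed in; nothing more can be done
None
```

I handed the job in at about 34 s of the 72 s limit, and the hand-in gave no verdict. By my last checks, done by image code because my 10 picture views were used up, the cup is in the box and the flap is shut. The rod is back in its cradle within about 2 mm of its starting position, and the bottles look unmoved.

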